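Fish the vent grille from under the hob guard and refit it

ROBOT

A 6-joint arm with a two-finger parallel gripper is mounted at the origin on the work surface. World frame = base frame: x ahead of the robot, y to its left, z up, the work surface at z = 0. Lengths are in m, angles in degrees, forces in N, time in s.
With the tool pointing down it reaches from about 0.35 to 0.775 m from the base axis. Payload 7.3 kg.
Tool frame: the origin (TCP) lies at the very end of the fingers, on their centre line; the grasp point (between the pads) lies 19 mm behind it (pinch_z is the distance from the TCP to the grasp point, in m); z points along the fingers, y is the line along which they close (so a half turn about z gives the same grasp; the last joint's range is limited). The gripper opens to 92 mm and grips with 3 to 60 N. Pads are 19 mm wide; open, the fingers measure 130 mm over their backs; the gripper's body (75 mm by 190 mm) begins 47 mm behind the grasp point.
Start: joints at [55.29, 19.595, 87.324, -0, 73.075, -8.365], TCP at [0.233, 0.471, 0.206] pointing down, gripper open.
Joint ranges: [-145.02, 145.02], [-44.19, 115.74], [2.07, 154.8], [-57.11, 237.11], [16.16, 152.29], [-177.93, 177.93]. Speed limits (degrees/s): [147.25, 147.25, 180, 180, 180, 180].

INTERFACE

Orientations are given as a 3x3 rotation matrix whose columns are the frame's x, y, z axes.
In Python, from workcell import * gives the robot as it stands.
- The arm moves only by the tool step_arm, never from a script. Its argument "deltas" is a list of rows, each an object of numbers: "x", "y", "z": the shift along the world's x, y, z in mm; "ax", "ay", "az": the turn, a rotation vector about the world's x, y, z in rad; "grip": the closure in counts, from 0 (fully open) to 255 (shut). In form: [{"x": .., "y": .., "z": .., "ax": .., "ay": .., "az": .., "grip": ..}, ...]. A call has 1 to 20 rows; each row shifts and turns the commanded pose from where the row before left it; what a row does not reach is not made up. A row lasts 1/8 s, in which the tool goes at most 62.5 mm and 10.7 degrees, less where a joint would pass 70% of its speed; a pose out of reach is approached as far as the arm can. A call is refused whole if a number of a shift passes 62.5 or a number of a turn 0.188, either way. A call with a gripper value outside its range is refused whole. The fingers move at their own pace and stop on an object; "squeeze" is the grip in N (left out, the last holds). Time passes only in rows, so rows that do not move let the fingers close. It gives the time, the measured TCP pose, the force, the opening and the grip force at its end, in the units of the state.
- get_obs(): the state, without advancing time (a new reading comes with each control period).
- read_camera(name): name is "scene" or "side" or "wrist"; returns the picture (420x560x3 uint8, blue, green, red); there is no depth.
- camera_info(name): a dict with "fx", "fy", "cx", "cy" (pixels), "position" and "rotation" of the camera in the world; the wrist camera has in their place "T_tool_cam" (4x4, takes a point from camera to tool coordinates, whose origin is the TCP and whose axes are the flange's). Camera axes: x right, y down, z forward; pixel columns grow to the right and rows downward; lengths in m; the calibration is good to about 2 mm. A picture is of the moment at which its call begins: read the wrist's pose just before it. camera_info takes no time and is no camera call.
- sign_off(): hands the job in; it is judged then, once.
The state is a dict: "time": time; "q": joint angles; "qd": joint speeds; "joint_efforts": joint torques, N m; "tool_pos": TCP position; "tcp_rot": TCP orientation; "force": force on the tool from outside, world axes, zero at the start; "torque": the same for the moment, N m; "width": opening from 0.0 (shut) to 1.0 (fully open); "finger_force": force on a finger pad.
Only numpy, scipy, OpenCV 4.12 (cv2) and the standard library are available. Lean on these libraries where they do the work, as an engineer would, in place of code of your own. Each camera call takes 0.05 s, during which the arm holds its last target. There are 200 camera calls.

TASK

The aluminium vent grille has slipped under the fixed wire hob guard. Catch it with the hooked rod and draw it wholly out through the guard's open side, keeping your fingers off it until it is out, and set the rod down on the counter clear of the guard. Then fit the grille in the sloping seat of the vent housing: lower edge under the retaining lip, then rotate it down until it lies flat and fully home; let go, and leave the other kitchen things where they stand.

Things in the scene. Friction and masses are not known exactly. Their poses are not given: they have to be found in the camera images.
- grille_grip (a point): Loose aluminium vent grille, 0.15-0.31 kg: flat frame 130 (x) x 90 (y) x 8 mm, alike both ways round. An upright grip rib, 50 mm along x and 16 mm thick in y, stands on its middle from 8 to 44 mm above the underside; this point is the rib's centre, 26 mm above the underside; z is up. It starts flat on the counter, x within 0.25 rad of the guard's y line.
- grille_window (a point): Middle (4 mm up) of one of the grille's two windows, this one on its +x side; the other is its mirror at 81 mm to -x. Open rectangular holes right through, each from 26 to 55 mm from the grille's centre along x and 70 mm wide in y. The end bars beyond are 10 mm wide in x, the side bars 10 mm in y; between the windows the middle is solid.
- hook_grip (a point): Loose hooked rod, 0.14 kg: steel strip 220 mm long, both ends turned down, standing on them on the counter. Wooden grip 88 mm long (x), 20 wide (y), 24 high; this point is its centre, 36 mm above the counter as it stands. x runs along the rod to the hook blade, 167.5 mm ahead; tail end 50 mm behind; z up. The strip is 14 mm wide, its top 39 mm above the blade's lower edge.
- hook_blade (a point): Middle of the lower edge of the rod's hook blade, the turned-down plate at the end away from the wooden grip: 30 mm wide (y), 5 mm thick (x), 36 mm tall. Axes as hook_grip.
- guard: Fixed steel wire guard over a small black hob (flush with the counter): 220 x 220 mm, 160 high. Origin at the middle of its footprint on the counter, z up. Bars close its top and three sides; its -y side is the open one: a plate closes that from 80 mm up to the top, leaving an opening 80 mm high between two 12 mm corner posts 220 mm apart (centres).
- guard_mouth (a point): Middle of the guard's open side, at counter height; axes as the guard's, the way out is -y.
- seat: The grille's seat: a steel recess on the fixed white vent housing, sloping 22 degrees. Origin at the middle of the recess floor, 80 mm above the counter; x points up the slope (away from the robot), y across, z square out. Recess 138 (x) by 98 mm (y); side and upper walls 10 mm high, 8 mm thick. The grille fits with its x along the seat's x, either way round, rib outwards.
- seat_lip (a point): Middle of the free edge of the retaining lip, at its underside (17 mm above the recess floor, at seat x = -57 mm); axes as the seat. The lip runs the whole width of the lower end, 5 mm thick, and overhangs the recess from its lower wall (x = -69 mm) by 12 mm, so the grille cannot be laid straight in.
- mug: Bystander, loose: white mug 80 across, 80 high (mm). Origin at its underside, middle.
- oil: Bystander, loose: green bottle 60 across, 210 high (mm). Origin at its underside, middle.
- jar: Bystander, loose: glass jar 70 across, 100 high (mm). Origin at its underside, middle.
- bowl: Bystander, loose: white bowl 130 across, 50 high (mm). Origin at its underside, middle.
- can: Bystander, loose: can 74 across, 110 high (mm). Origin at its underside, middle.
- spatula: Bystander, loose: kitchen spatula 260 long, lying flat (mm). Origin at its underside (counter height).
- sponge: Bystander, loose: sponge 110 x 70 x 35 (mm). Origin at its underside, middle.
There are look-alikes about, which are no part of the job. Leave any brown look-alike of the part that bears grille_grip alone. What is shaped like the part that bears hook_grip but green is not meant.

How it is judged (in metres and radians):
On the way, in this order (a step that is already met when the one before it is completed fails the run):
1. the hooked rod has hold of the grille while its middle is still under the guard (y of grille_grip in the frame of guard above -0.11 m and contact force between hook and grille above 0.15 N), for 0.05 s.
2. the grille is wholly out of the guard's open side (middle at least 175 mm from the guard's middle) (y of grille_grip in the frame of guard below -0.175 m), for 0.1 s.
At the end, for the whole second after the job is handed in: Grille at rest under the lip: middle within 7 mm of the seat's middle in x and y, rib centre 21 to 30.5 mm above the seat floor, flat within 0.06 rad, square within 0.09 rad. Rod at rest on the counter (grip centre below 45 mm, blade edge below 30 mm), both ends outside the guard's open side (x of grille_grip in the frame of seat between -0.007 and 0.007 m and y of grille_grip in the frame of seat between -0.007 and 0.007 m and z of grille_grip in the frame of seat between 0.021 and 0.0305 m and angle between the z axis of grille_grip and the z axis of seat, either way round below 0.06 rad and angle between the x axis of grille_grip and the x axis of seat, either way round below 0.09 rad and linear speed of each of grille, hook below 0.02 m/s and angular speed of each of grille, hook below 0.2 rad/s and height (world z) of hook_grip below 0.045 m and height (world z) of hook_blade below 0.03 m and y of each of hook_blade, hook_grip in the frame of guard below -0.115 m); the robot touches nothing.
It fails at once if the fingers or arm touch the grille before it is wholly out of the guard (y of grille_grip in the frame of guard above -0.17 m and contact force between any of the fingers, the arm and grille above 0.5 N).
It fails at once if another kitchen thing is pushed more than 40 mm from its place (distance of any of mug, oil, jar, bowl, can, spatula, sponge from where it was at the start of the episode above 0.04 m).
It also fails if it takes over 66 s, if anything falls off the work surface, if the arm or the gripper's body presses on something with over 40 N, if the wrist force passes 120 N, or if a joint passes its speed limit or range.

## Working session

There is one attempt and no reset: what is moved stays moved. The work goes in short steps, Python scripts to look and compute and a tool call to move; the robot and the scene stay as the last step left them, time stands still between calls to the robot, and variables do not carry over. Pictures are saved under pics/ and viewed, at most 10 in all, crops included, and the job is handed in when it is done.

Besides the shell and the picture viewer there is one more tool, called as a command line: name --argument value ..., lists and objects as JSON in quotes. step_arm: Moves the arm, as the interface text tells. Its arguments: {"type":"object","properties":{"deltas":{"type":"array","items":{"type":"object","properties":{"x":{"type":"number"},"y":{"type":"number"},"z":{"type":"number"},"ax":{"type":"number"},"ay":{"type":"number"},"az":{"type":"number"},"grip":{"type":"number"}}}},"squeeze":{"type":"number"}},"required":["deltas"]}

```bash
mkdir -p pics
python3 - <<'E'
from workcell import *
import cv2,json,numpy as np
for n in("scene","side"):
    cv2.imwrite(f"pics/{n}0.png",cv2.resize(read_camera(n),(800,600),interpolation=cv2.INTER_CUBIC))
    c=camera_info(n);print(n,{k:np.round(v,4).tolist() for k,v in c.items() if k!='name'})
print({k:np.round(v,4).tolist() for k,v in camera_info("wrist").items()})
E
```

```text
scene {'fx': 543.5906, 'fy': 543.5906, 'cx': 283.8728, 'cy': 208.6431, 'position': [1.6406, -0.0484, 1.5212], 'rotation': [[0.0102, 0.7877, -0.6159], [0.9999, -0.0053, 0.0098], [0.0044, -0.616, -0.7877]]}
side {'fx': 453.1422, 'fy': 453.1422, 'cx': 275.4168, 'cy': 209.4459, 'position': [-0.2029, -0.7697, 1.2592], 'rotation': [[0.6926, -0.5496, 0.4672], [-0.7212, -0.5153, 0.4629], [-0.0136, -0.6576, -0.7533]]}
{'fx': 352.6308, 'fy': 352.6308, 'cx': 279.5306, 'cy': 211.0817, 'T_tool_cam': [[-0.0005, -0.9682, -0.2501, 0.0667], [1.0, -0.0004, -0.0005, 0.0003], [0.0004, -0.2501, 0.9682, -0.1788], [0.0, 0.0, 0.0, 1.0]]}
```

View pics/scene0.png

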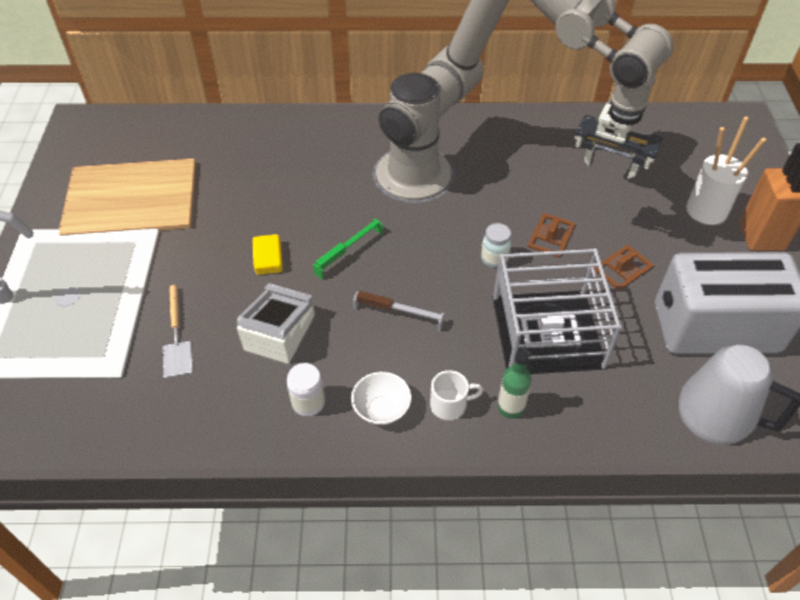

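View pics/side0.png

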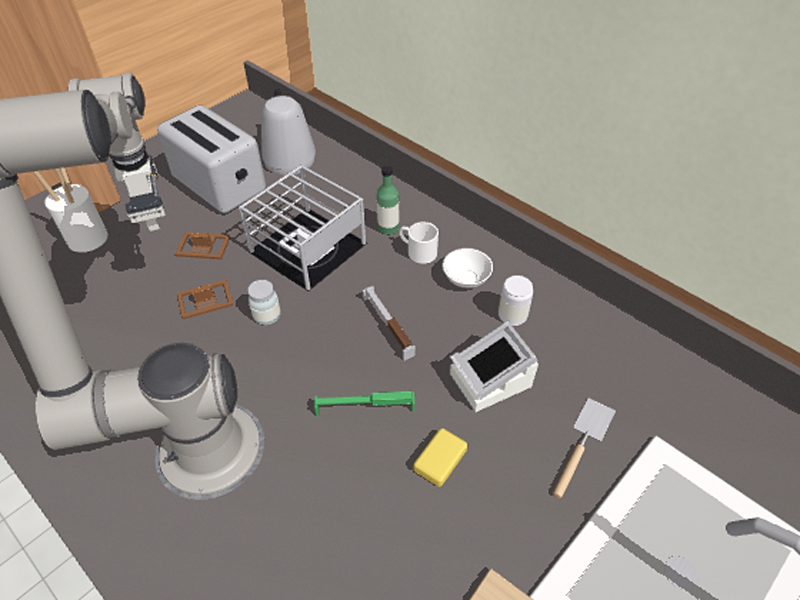

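```bash
cat > h.py <<'E'
from workcell import *
import cv2,numpy as np
def cam(n):
    c=camera_info(n)
    if n=="wrist":
        o=get_obs();R=np.array(o["tcp_rot"]);p=np.array(o["tool_pos"]);T=np.array(c["T_tool_cam"])
        return c,p+R@T[:3,3],R@T[:3,:3]
    return c,np.array(c["position"]),np.array(c["rotation"])
def ray(C,uv):
    c,p,R=C
    d=R@np.array([(uv[0]-c["cx"])/c["fx"],(uv[1]-c["cy"])/c["fy"],1]);return p,d/np.linalg.norm(d)
def atz(C,uv,z):
    p,d=ray(C,uv);return p+d*(z-p[2])/d[2]
def tri(*obs):
    A=0;b=0
    for C,uv in obs:
        p,d=ray(C,uv);M=np.eye(3)-np.outer(d,d);A=A+M;b=b+M@p
    X=np.linalg.solve(A,b)
    return X,[np.linalg.norm((np.eye(3)-np.outer(d,d))@(X-p)) for p,d in (ray(C,uv) for C,uv in obs)]
def proj(C,X):
    c,p,R=C;v=(np.atleast_2d(X)-p)@R;return np.c_[c["fx"]*v[:,0]/v[:,2]+c["cx"],c["fy"]*v[:,1]/v[:,2]+c["cy"]]
def tile(im,boxes,s,out):  # boxes: (u0,v0,u1,v1,dx,dy)
    W=np.zeros((600,800,3),np.uint8)
    for u0,v0,u1,v1,dx,dy in boxes:
        t=cv2.resize(im[v0:v1,u0:u1],None,fx=s,fy=s,interpolation=cv2.INTER_CUBIC)[:600-dy,:800-dx]
        W[dy:dy+t.shape[0],dx:dx+t.shape[1]]=t
    cv2.imwrite(out,W)
E
python3 - <<'E'
from h import *
tile(read_camera("scene"),[(343,170,438,262,0,0),(163,196,225,255,480,0),(240,197,318,233,400,410)],5,"pics/s1.png")
tile(read_camera("side"),[(165,115,260,205,0,0),(310,220,380,290,450,0),(250,195,295,255,480,320)],5 if 0 else 4.6,"pics/d1.png")
E
```

```text
(no output)
```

View pics/s1.png

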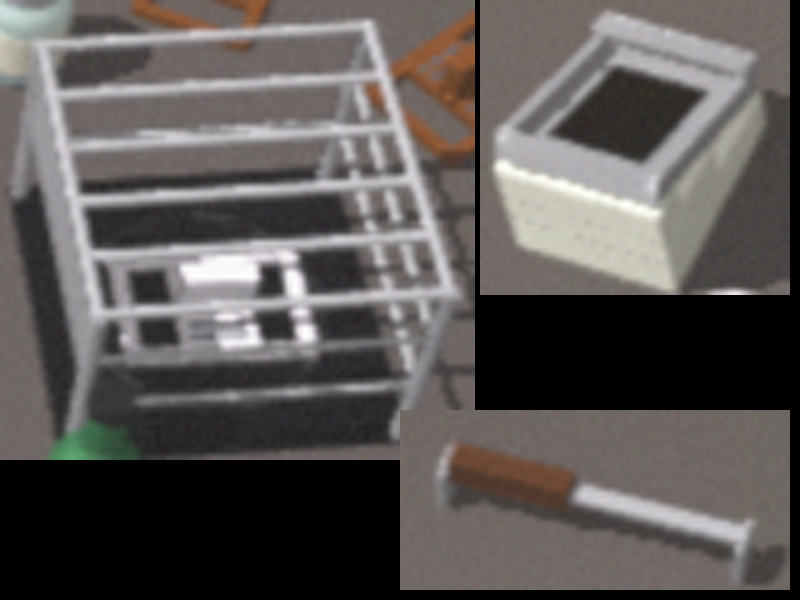

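View pics/d1.png

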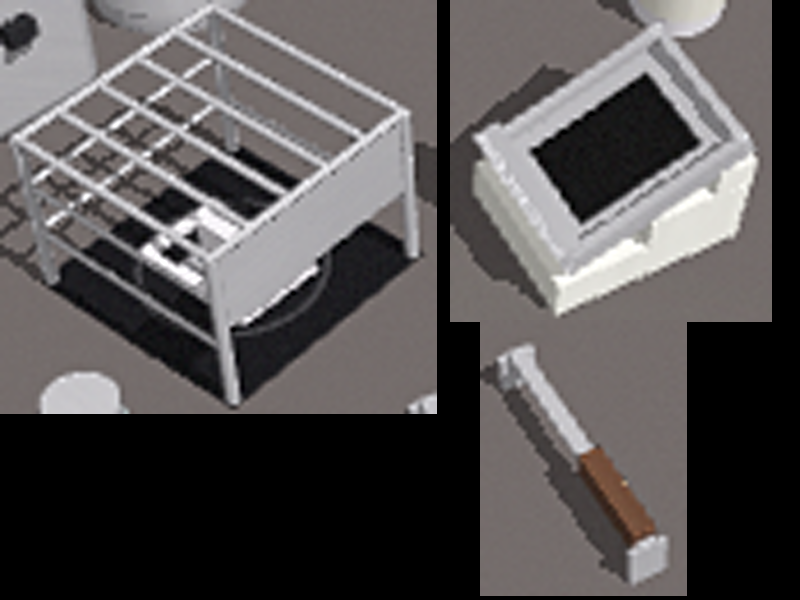

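Run:
```python
from h import *
S,D=cam("scene"),cam("side")
sg=lambda x,y:(343+x/5-.5+.1,170+y/5-.4); dg=lambda x,y:(165+x/4.6-.4,115+y/4.6-.4)
sr=lambda x,y:(240+(x-400)/5-.4,197+(y-410)/5-.4); dr=lambda x,y:(250+(x-480)/4.6-.4,195+(y-320)/4.6-.4)
sh=lambda x,y:(163+(x-480)/5-.4,196+y/5-.4); dh=lambda x,y:(310+(x-450)/4.6-.4,220+y/4.6-.4)
def pr(n,a,b):
    X,e=tri((S,a),(D,b));print(n,np.round(X*1e3,1),np.round(np.array(e)*1e3,1))
pr("g --",sg(38,45),dg(215,258));pr("g -+",sg(372,25),dg(15,138));pr("g ++",sg(453,292),dg(213,10));pr("g +-",sg(95,312),dg(405,112))
pr("blade top",sr(745,525),dr(520,352));pr("tail top",sr(448,452),dr(650,542))
for n,C,uv in(("grip s",S,sr(512,472)),("grip d",D,dr(620,490))):print(n,atz(C,uv,.046)*1e3)
pr("seat up -y",sh(502,133),dh(752,145));pr("seat up +y",sh(657,190),dh(660,28));pr("lip -y",sh(600,18),dh(575,262));pr("lip +y",sh(752,65),dh(482,140))
print("rib s",atz(S,sg(220,268),.044)*1e3)
for n,a in (("-y bar lo",(135,355)),("-y up",(118,262)),("+y lo",(305,352)),("+y up",(290,255))):print(n,atz(S,sg(*a),.008)*1e3)
# bystanders (orig px /800*560)
for n,u,v,z in(("jar",497,262,0),("oil",513,412,0),("mug",449,415,0),("bowl",381,415,0),("can",307,410,0),("sponge",267,270,0)):print(n,atz(S,(u*.7,v*.7),z)*1e3)
```

```text
g -- [453.6 190.1 163.2] [0.3 0.3]
g -+ [435.7 415.2 161.2] [0. 0.]
g ++ [655.5 429.5 158.5] [1.4 1.4]
g +- [670.6 206.8 162.5] [0.4 0.4]
blade top [535.3  51.2  44.2] [2.6 2.6]
tail top [ 469.3 -151.3   43.6] [1.4 1.4]
grip s [ 488.20580222 -105.34087063   46.        ]
grip d [ 488.25831558 -104.94225439   46.        ]
seat up -y [ 594.3 -408.8  114.8] [1.4 1.4]
seat up +y [ 636.5 -303.4  111.4] [1.2 1.2]
lip -y [ 464.7 -365.2   71.5] [2. 2.]
lip +y [ 501.9 -256.2   67.7] [1.1 1.1]
rib s [550.42433261 316.82661278  44.        ]
-y bar lo [596.55177621 258.91340687   8.        ]
-y up [518.19446859 255.52000084   8.        ]
+y lo [594.90902489 374.3739933    8.        ]
+y up [512.95923661 375.89573802   8.        ]
jar [3.34573453e+02 2.07931797e+02 2.22044605e-13]
oil [775.65821119 207.15104081   0.        ]
mug [782.16325114  63.90380323   0.        ]
bowl [ 7.81000446e+02 -8.73946056e+01 -2.22044605e-13]
can [ 7.67047101e+02 -2.52752107e+02 -2.22044605e-13]
sponge [ 357.74825033 -382.66605023    0.        ]
```

Run:
```python
from h import *
o=get_obs();R=np.array(o["tcp_rot"]);print(o["time"],R.round(3).tolist(),o["tool_pos"],o["width"],o["force"])
```

```text
0.2 [[-0.896, 0.444, -0.001], [0.444, 0.896, -0.001], [0.0, -0.001, -1.0]] [0.23279626 0.47027539 0.20601543] 1.0007423778974165 [ 0.74889758 -0.90240811  0.62527186]
```

step_arm --deltas '[{"z": 60}, {"x": 26, "y": -56, "az": -0.142}, {"x": 26, "y": -56, "az": -0.142}, {"x": 26, "y": -56, "az": -0.142}, {"x": 26, "y": -56, "az": -0.142}, {"x": 26, "y": -56, "az": -0.142}, {"x": 26, "y": -56, "az": -0.142}, {"x": 26, "y": -56, "az": -0.142}, {"x": 26, "y": -56, "az": -0.142}, {"x": 26, "y": -56, "az": -0.142}, {"x": 26, "y": -56, "az": -0.142}, {"z": -60}, {}]'

```text
invalid input
```

Run:
```python
from h import *
o=get_obs();C=cam("wrist");im=read_camera("wrist");np.savez("w1.npz",p=C[1],R=C[2])
cv2.imwrite("pics/w1.png",cv2.resize(im,(800,600),interpolation=cv2.INTER_CUBIC));print(o["time"],o["tool_pos"],np.array(o["tcp_rot"]).round(3).tolist())
# predicted
for n,X in(("blade",(.538,.052,.0)),("grip",(.488,-.105,.048)),("guard--",(.4536,.190,.163))):print(n,proj(C,X)/.7)
```

```text
0.2 [0.23279626 0.47027539 0.20601543] [[-0.896, 0.444, -0.001], [0.444, 0.896, -0.001], [0.0, -0.001, -1.0]]
blade [[160.47860521 714.05298913]]
grip [[-36.89759542 788.79535653]]
guard-- [[152.1305819  819.82490519]]
```

View pics/w1.png

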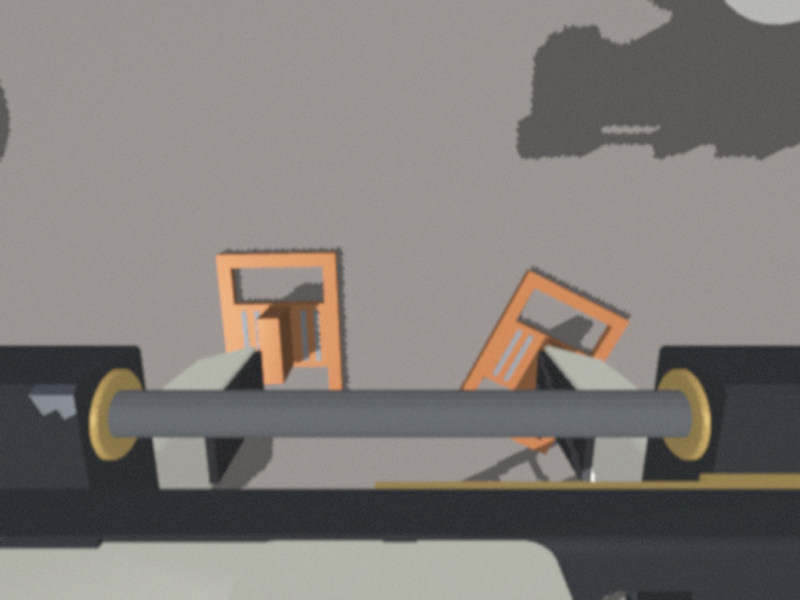

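The picture is still from the start pose, because the move was refused. It shows the two brown look-alikes at (280,320) and (550,360). I'll resend the move with every field filled in.

step_arm --deltas '[{"x": 0, "y": 0, "z": 60, "ax": 0, "ay": 0, "az": 0, "grip": 0}, {"x": 26, "y": -56, "z": 0, "ax": 0, "ay": 0, "az": -0.142, "grip": 0}, {"x": 26, "y": -56, "z": 0, "ax": 0, "ay": 0, "az": -0.142, "grip": 0}, {"x": 26, "y": -56, "z": 0, "ax": 0, "ay": 0, "az": -0.142, "grip": 0}, {"x": 26, "y": -56, "z": 0, "ax": 0, "ay": 0, "az": -0.142, "grip": 0}, {"x": 26, "y": -56, "z": 0, "ax": 0, "ay": 0, "az": -0.142, "grip": 0}, {"x": 26, "y": -56, "z": 0, "ax": 0, "ay": 0, "az": -0.142, "grip": 0}, {"x": 26, "y": -56, "z": 0, "ax": 0, "ay": 0, "az": -0.142, "grip": 0}, {"x": 26, "y": -56, "z": 0, "ax": 0, "ay": 0, "az": -0.142, "grip": 0}, {"x": 26, "y": -56, "z": 0, "ax": 0, "ay": 0, "az": -0.142, "grip": 0}, {"x": 26, "y": -56, "z": 0, "ax": 0, "ay": 0, "az": -0.142, "grip": 0}, {"x": 0, "y": 0, "z": -60, "ax": 0, "ay": 0, "az": 0, "grip": 0}, {"x": 0, "y": 0, "z": 0, "ax": 0, "ay": 0, "az": 0, "grip": 0}]' --squeeze 40

```text
time: 1.88
tool_pos: [0.4899, -0.089, 0.2027]
tcp_rot: [[0.305, 0.952, -0.01], [0.952, -0.305, 0.004], [0.0, -0.01, -1.0]]
force: [0.1, 0.9, 0.8]
width: 0.997
finger_force: 0.0
```

Run:
```python
from h import *
o=get_obs();C=cam("wrist");im=read_camera("wrist");np.savez("w1.npz",p=C[1],R=C[2])
cv2.imwrite("pics/w2.png",cv2.resize(im,(800,600),interpolation=cv2.INTER_CUBIC));print(o["time"],o["tool_pos"],np.array(o["tcp_rot"]).round(3).tolist())
for n,X in(("blade",(.538,.052,.0)),("grip",(.488,-.105,.048)),("guard--",(.4536,.190,.163))):print(n,proj(C,X)/.7)
```

```text
1.875 [ 0.48992526 -0.08903023  0.20269946] [[0.305, 0.952, -0.01], [0.952, -0.305, 0.004], [0.0, -0.01, -1.0]]
blade [[405.84442641  49.46537487]]
grip [[405.80991557 297.07299129]]
guard-- [[  35.86551141 -416.28155823]]
```

View pics/w2.png

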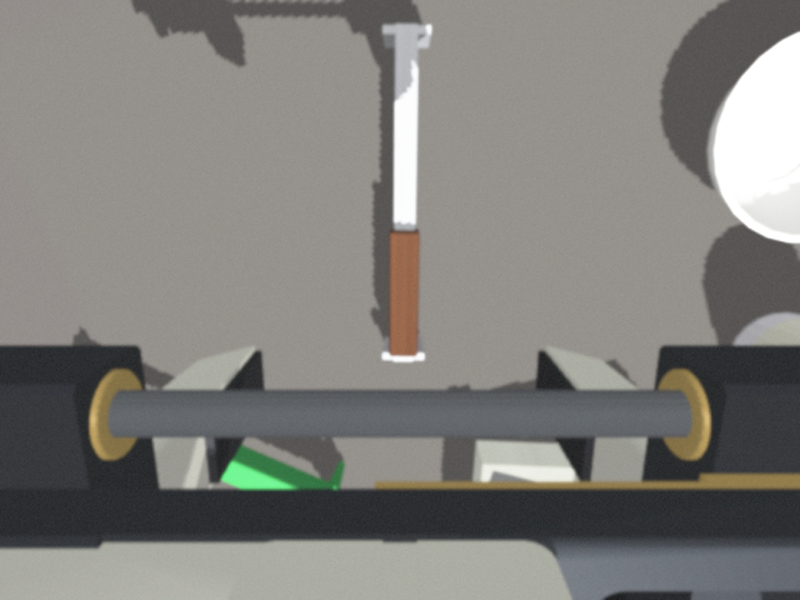

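The wooden-gripped rod is centred, with its grip from (404,232) to (404,355) and the blade top at (407,36). That matches the prediction, and it is steel and wood; the green look-alike is off to the lower left at (285,470).

Run:
```python
from h import *
C=cam("wrist");f=lambda x,y,z:atz(C,(x*.7-.15,y*.7-.15),z)*1e3
a,b,c=f(404,232,.048),f(404,355,.048),f(407,30,.039)
g=(a+b)/2;d=c-g;print(a,b,np.linalg.norm(a-b),"grip",g,"blade",c,np.linalg.norm(d[:2]),np.degrees(np.arctan2(d[1],d[0])),np.degrees(np.arctan2(*(a-b)[1::-1])))
```

```text
[502.8870871  -63.00301485  48.        ] [ 476.56729967 -145.91646188   48.        ] 86.99063690650769 grip [ 489.72719338 -104.45973836   48.        ] blade [542.27647777  54.78505028  39.        ] 167.69117448014066 71.73759541165818 72.3886411462136
```

step_arm --deltas '[{"x": 0, "y": -15.5, "z": -60, "ax": -0.004, "ay": -0.01, "az": -0.007, "grip": 0}, {"x": 0, "y": 0, "z": -60, "ax": 0, "ay": 0, "az": 0, "grip": 0}, {"x": 0, "y": 0, "z": -50, "ax": 0, "ay": 0, "az": 0, "grip": 0}, {"x": 0, "y": 0, "z": -15.7, "ax": 0, "ay": 0, "az": 0, "grip": 0}, {"x": 0, "y": 0, "z": 0, "ax": 0, "ay": 0, "az": 0, "grip": 255}, {"x": 0, "y": 0, "z": 0, "ax": 0, "ay": 0, "az": 0, "grip": 255}, {"x": 0, "y": 0, "z": 0, "ax": 0, "ay": 0, "az": 0, "grip": 255}, {"x": 0, "y": 0, "z": 0, "ax": 0, "ay": 0, "az": 0, "grip": 255}, {"x": 0, "y": 0, "z": 0, "ax": 0, "ay": 0, "az": 0, "grip": 255}, {"x": 0, "y": 0, "z": 0, "ax": 0, "ay": 0, "az": 0, "grip": 255}]' --squeeze 40

```text
time: 3.18
tool_pos: [0.493, -0.105, 0.0208]
tcp_rot: [[0.311, 0.95, 0.01], [0.95, -0.311, -0.004], [-0.001, 0.011, -1.0]]
force: [-0.7, 0.5, 0.5]
width: 0.396
finger_force: 0.0
```

step_arm --deltas '[{"x": -3, "y": 0, "z": -3.5, "ax": 0.004, "ay": 0.01, "az": 0.007, "grip": 255}, {"x": 0, "y": 0, "z": 0, "ax": 0, "ay": 0, "az": 0, "grip": 255}, {"x": 0, "y": 0, "z": 0, "ax": 0, "ay": 0, "az": 0, "grip": 255}, {"x": 0, "y": 0, "z": 0, "ax": 0, "ay": 0, "az": 0, "grip": 255}, {"x": 0, "y": 0, "z": 0, "ax": 0, "ay": 0, "az": 0, "grip": 255}]' --squeeze 40

```text
time: 3.8
tool_pos: [0.49, -0.105, 0.0172]
tcp_rot: [[0.304, 0.953, 0.0], [0.953, -0.304, -0.0], [-0.0, 0.0, -1.0]]
force: [0.0, 0.1, -1.1]
width: 0.215
finger_force: 39.5
```

step_arm --deltas '[{"x": 0, "y": 0, "z": 20, "ax": 0, "ay": 0, "az": 0, "grip": 255}, {"x": 25, "y": 34, "z": 0, "ax": 0, "ay": 0, "az": 0.12, "grip": 255}, {"x": 25, "y": 34, "z": 0, "ax": 0, "ay": 0, "az": 0.12, "grip": 255}, {"x": 24.5, "y": 35, "z": 0, "ax": 0, "ay": 0, "az": 0.121, "grip": 255}, {"x": 0, "y": 0, "z": 0, "ax": 0, "ay": 0, "az": 0, "grip": 255}, {"x": 0, "y": 40, "z": 0, "ax": 0, "ay": 0, "az": 0, "grip": 255}, {"x": 0, "y": 40, "z": 0, "ax": 0, "ay": 0, "az": 0, "grip": 255}, {"x": 0, "y": 30, "z": 0, "ax": 0, "ay": 0, "az": 0, "grip": 255}, {"x": 0, "y": 0, "z": 0, "ax": 0, "ay": 0, "az": 0, "grip": 255}, {"x": 0, "y": 0, "z": 0, "ax": 0, "ay": 0, "az": 0, "grip": 255}]' --squeeze 40

```text
time: 5.05
tool_pos: [0.5642, 0.1069, 0.0371]
tcp_rot: [[-0.051, 0.999, -0.0], [0.999, 0.051, -0.001], [-0.0, -0.0, -1.0]]
force: [-0.3, 0.6, -1.2]
width: 0.212
finger_force: 39.5
```

Run:
```python
from h import *
a=read_camera("scene");b=read_camera("side")
tile(a,[(335,170,435,262,0,0)],6,"pics/t.png");A=cv2.imread("pics/t.png")[:552,:600]
tile(b,[(185,130,255,205,0,0)],6,"pics/t.png");B=cv2.imread("pics/t.png")[:450,:420]
W=np.zeros((600,800,3),np.uint8);W[:372,:430]=A[180:552,150:580];W[:450,430:800]=B[:,40:410];cv2.imwrite("pics/p3.png",W)
o=get_obs();R=np.array(o["tcp_rot"]);g=np.array(o["tool_pos"]);print(g,R.round(3).tolist())
bl=g+R[:,0]*.1675-[0,0,.017];print("blade",bl);C=cam("scene");D=cam("side")
for X in(bl,bl+[0,0,.036]):print((proj(C,X)-[335,170])*6-[150,180],(proj(D,X)-[185,130])*6+[390,0])
```

```text
[0.56440746 0.10663955 0.03720524] [[-0.05, 0.999, -0.0], [0.999, 0.05, -0.0], [-0.0, -0.0, -1.0]]
blade [0.55599325 0.27392807 0.02015687]
[[ 79.06973676 172.45749873]] [[609.72891855 261.57447483]]
[[ 87.68115974 134.70615549]] [[603.94536352 221.32273884]]
```

View pics/p3.png

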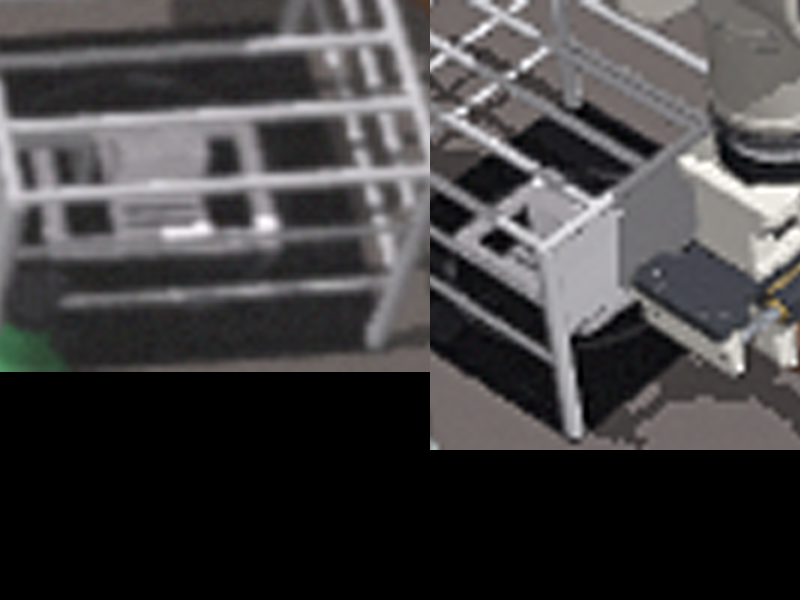

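The blade sits just inside the near bar (tile about (85,150)), and the near window spans about x 62–113. I'll go 6 mm deeper and then lower it.

step_arm --deltas '[{"x": 0, "y": 6, "z": 0, "ax": 0, "ay": 0, "az": 0, "grip": 255}, {"x": 0, "y": 0, "z": 0, "ax": 0, "ay": 0, "az": 0, "grip": 255}, {"x": 0, "y": 0, "z": -9, "ax": 0, "ay": 0, "az": 0, "grip": 255}, {"x": 0, "y": 0, "z": -5, "ax": 0, "ay": 0, "az": 0, "grip": 255}, {"x": 0, "y": 0, "z": -3, "ax": 0, "ay": 0, "az": 0, "grip": 255}, {"x": 0, "y": 0, "z": 0, "ax": 0, "ay": 0, "az": 0, "grip": 255}]' --squeeze 40

```text
time: 5.9
tool_pos: [0.5643, 0.114, 0.0198]
tcp_rot: [[-0.052, 0.999, -0.001], [0.999, 0.052, -0.0], [-0.0, -0.001, -1.0]]
force: [-0.7, -0.2, -0.7]
width: 0.212
finger_force: 39.5
```

step_arm --deltas '[{"x": 0.5, "y": -8, "z": 0, "ax": 0, "ay": 0, "az": 0, "grip": 255}, {"x": 0.5, "y": -8, "z": 0, "ax": 0, "ay": 0, "az": 0, "grip": 255}, {"x": 0.5, "y": -8, "z": 0, "ax": 0, "ay": 0, "az": 0, "grip": 255}, {"x": 0.5, "y": -8, "z": 0, "ax": 0, "ay": 0, "az": 0, "grip": 255}]' --squeeze 40

```text
time: 6.4
tool_pos: [0.5665, 0.0813, 0.0203]
tcp_rot: [[-0.052, 0.999, 0.0], [0.999, 0.052, 0.0], [0.0, 0.0, -1.0]]
force: [0.2, 0.4, -1.6]
width: 0.214
finger_force: 39.5
```

Run:
```python
from h import *
a=read_camera("scene");C=cam("scene")
tile(a,[(335,170,435,262,0,0)],6,"pics/t.png");A=cv2.imread("pics/t.png")[180:552,150:580]
cv2.imwrite("pics/p4.png",A)
```

```text
(no output)
```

View pics/p4.png

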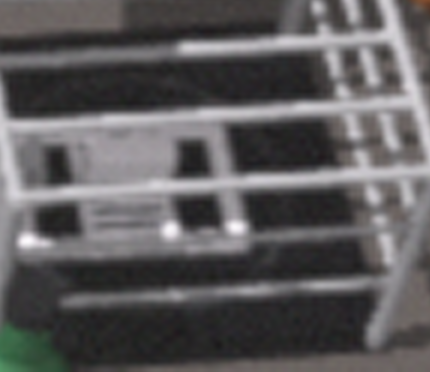

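The grille shifted about 17 mm with the blade, so it is hooked. Now I'll draw it out.

step_arm --deltas '[{"x": 0.7, "y": -10, "z": 0, "ax": 0, "ay": 0, "az": 0, "grip": 255}, {"x": 0.9, "y": -13, "z": 0, "ax": 0, "ay": 0, "az": 0, "grip": 255}, {"x": 0.9, "y": -13, "z": 0, "ax": 0, "ay": 0, "az": 0, "grip": 255}, {"x": 0.9, "y": -13, "z": 0, "ax": 0, "ay": 0, "az": 0, "grip": 255}, {"x": 0.9, "y": -13, "z": 0, "ax": 0, "ay": 0, "az": 0, "grip": 255}, {"x": 0.9, "y": -13, "z": 0, "ax": 0, "ay": 0, "az": 0, "grip": 255}, {"x": 0.9, "y": -13, "z": 0, "ax": 0, "ay": 0, "az": 0, "grip": 255}, {"x": 0.9, "y": -13, "z": 0, "ax": 0, "ay": 0, "az": 0, "grip": 255}, {"x": 0.9, "y": -13, "z": 0, "ax": 0, "ay": 0, "az": 0, "grip": 255}, {"x": 0.9, "y": -13, "z": 0, "ax": 0, "ay": 0, "az": 0, "grip": 255}, {"x": 0.9, "y": -13, "z": 0, "ax": 0, "ay": 0, "az": 0, "grip": 255}, {"x": 0.9, "y": -13, "z": 0, "ax": 0, "ay": 0, "az": 0, "grip": 255}, {"x": 0.9, "y": -13, "z": 0, "ax": 0, "ay": 0, "az": 0, "grip": 255}, {"x": 0.9, "y": -13, "z": 0, "ax": 0, "ay": 0, "az": 0, "grip": 255}, {"x": 0.9, "y": -13, "z": 0, "ax": 0, "ay": 0, "az": 0, "grip": 255}, {"x": 0.9, "y": -13, "z": 0, "ax": 0, "ay": 0, "az": 0, "grip": 255}, {"x": 0.9, "y": -13, "z": 0, "ax": 0, "ay": 0, "az": 0, "grip": 255}, {"x": 0.4, "y": -6, "z": 0, "ax": 0, "ay": 0, "az": 0, "grip": 255}, {"x": 0, "y": 0, "z": 0, "ax": 0, "ay": 0, "az": 0, "grip": 255}, {"x": 0, "y": 1.5, "z": 0, "ax": 0, "ay": 0, "az": 0, "grip": 255}]' --squeeze 40

```text
time: 8.95
tool_pos: [0.582, -0.1403, 0.0203]
tcp_rot: [[-0.052, 0.999, 0.0], [0.999, 0.052, -0.0], [-0.0, 0.0, -1.0]]
force: [-0.7, -0.6, -2.0]
width: 0.215
finger_force: 39.5
```

step_arm --deltas '[{"x": 0, "y": 0, "z": 25, "ax": 0, "ay": 0, "az": 0, "grip": 255}, {"x": 0, "y": 0, "z": 15, "ax": 0, "ay": 0, "az": 0, "grip": 255}, {"x": -32, "y": -5, "z": 0, "ax": 0, "ay": 0, "az": 0, "grip": 255}, {"x": -32, "y": -5, "z": 0, "ax": 0, "ay": 0, "az": 0, "grip": 255}, {"x": -33, "y": -5, "z": 0, "ax": 0, "ay": 0, "az": 0, "grip": 255}, {"x": 0, "y": 0, "z": -20, "ax": 0, "ay": 0, "az": 0, "grip": 255}, {"x": 0, "y": 0, "z": -16, "ax": 0, "ay": 0, "az": 0, "grip": 255}, {"x": 0, "y": 0, "z": -6, "ax": 0, "ay": 0, "az": 0, "grip": 255}, {"x": 0, "y": 0, "z": 0, "ax": 0, "ay": 0, "az": 0, "grip": 255}]' --squeeze 40

```text
time: 10.07
tool_pos: [0.485, -0.1553, 0.0183]
tcp_rot: [[-0.052, 0.999, -0.0], [0.999, 0.052, 0.0], [0.0, -0.0, -1.0]]
force: [-0.2, -0.1, -0.9]
width: 0.214
finger_force: 39.5
```

step_arm --deltas '[{"x": 0, "y": 0, "z": -1, "ax": 0, "ay": 0, "az": 0, "grip": 255}, {"x": 0, "y": 0, "z": 0, "ax": 0, "ay": 0, "az": 0, "grip": 0}, {"x": 0, "y": 0, "z": 0, "ax": 0, "ay": 0, "az": 0, "grip": 0}, {"x": 0, "y": 0, "z": 0, "ax": 0, "ay": 0, "az": 0, "grip": 0}, {"x": 0, "y": 0, "z": 0, "ax": 0, "ay": 0, "az": 0, "grip": 0}, {"x": 0, "y": 0, "z": 60, "ax": 0, "ay": 0, "az": 0, "grip": 0}, {"x": 0, "y": 0, "z": 60, "ax": 0, "ay": 0, "az": 0, "grip": 0}, {"x": 0, "y": 0, "z": 60, "ax": 0, "ay": 0, "az": 0, "grip": 0}, {"x": 25, "y": 50, "z": 0, "ax": 0, "ay": 0, "az": 0, "grip": 0}, {"x": 25, "y": 50, "z": 0, "ax": 0, "ay": 0, "az": 0, "grip": 0}, {"x": 25, "y": 50, "z": 0, "ax": 0, "ay": 0, "az": 0, "grip": 0}, {"x": 0, "y": 0, "z": 0, "ax": 0, "ay": 0, "az": 0, "grip": 0}, {"x": 0, "y": 0, "z": 0, "ax": 0, "ay": 0, "az": 0, "grip": 0}]' --squeeze 40

```text
time: 11.7
tool_pos: [0.5596, -0.0057, 0.197]
tcp_rot: [[-0.053, 0.999, -0.001], [0.999, 0.053, -0.0], [-0.0, -0.001, -1.0]]
force: [0.6, 0.6, 0.4]
width: 0.997
finger_force: 0.0
```

Run:
```python
from h import *
o=get_obs();C=cam("wrist");im=read_camera("wrist");cv2.imwrite("wg.png",im);np.savez("wg.npz",p=C[1],R=C[2]);print(o["time"],o["tool_pos"],np.array(o["tcp_rot"]).round(3).tolist())
print(proj(C,[.573,.08,.008]))
# segment: bright, upper area
g=im.max(2);
m=((g>150)).astype(np.uint8);m[255:]=0
n,l,s,c=cv2.connectedComponentsWithStats(m)
for i in range(1,n):
    if s[i,4]>60:print(i,s[i],c[i].round(1))
for q in (120,140,160,180,200,220):print(q,(g[:255]>q).sum())
```

```text
11.7 [ 0.5595838  -0.00569406  0.1969791 ] [[-0.053, 0.999, -0.001], [0.999, 0.053, -0.0], [-0.0, -0.001, -1.0]]
[[297.31225335 101.42046291]]
2 [ 249   34   96  138 8510] [295.5 101.5]
3 [ 439   44  121  135 4831] [506.1 119.6]
4 [482  62   8  23  99] [485.3  74.8]
5 [ 178  166   31   89 1314] [194.9 207.5]
6 [ 424  220  110   35 2018] [476.4 235.9]
120 20164
140 17549
160 15943
180 13275
200 10960
220 10226
```

step_arm --deltas '[{"x": -5, "y": -58, "z": 18, "ax": 0, "ay": 0, "az": -0.056, "grip": 0}, {"x": -5, "y": -58, "z": 18, "ax": 0, "ay": 0, "az": -0.056, "grip": 0}, {"x": -6, "y": -58, "z": 17, "ax": 0, "ay": 0, "az": -0.056, "grip": 0}, {"x": -6, "y": -58, "z": 0, "ax": 0, "ay": 0, "az": -0.056, "grip": 0}, {"x": -6, "y": -59, "z": 0, "ax": 0, "ay": 0, "az": -0.056, "grip": 0}, {"x": -5, "y": -59, "z": 0, "ax": 0, "ay": 0, "az": -0.056, "grip": 0}, {"x": -5, "y": -59, "z": 0, "ax": 0, "ay": 0, "az": -0.056, "grip": 0}, {"x": 0, "y": 0, "z": 0, "ax": 0, "ay": 0, "az": 0, "grip": 0}, {"x": 0, "y": 0, "z": 0, "ax": 0, "ay": 0, "az": 0, "grip": 0}, {"x": 0, "y": 0, "z": 0, "ax": 0, "ay": 0, "az": 0, "grip": 0}]' --squeeze 40

```text
time: 13.0
tool_pos: [0.522, -0.4136, 0.2508]
tcp_rot: [[0.333, 0.943, 0.0], [0.943, -0.333, -0.0], [0.0, 0.0, -1.0]]
force: [0.6, 0.7, 0.4]
width: 1.002
finger_force: 0.0
```

Run:
```python
from h import *
C0=camera_info("wrist");d=np.load("wg.npz");G=(C0,d["p"],d["R"]);im=cv2.imread("wg.png")
m=(im.max(2)>150).astype(np.uint8);m[255:]=0
n,l,s,c=cv2.connectedComponentsWithStats(m);i=[k for k in range(1,n) if abs(c[k][0]-295.5)<4 and s[k,4]>5000][0]
P=np.argwhere(l==i)[:,::-1].astype(np.float32);q=cv2.boxPoints(cv2.minAreaRect(P))
X=np.array([atz(G,p,.008) for p in q])*1e3;print(q.round(1).tolist(),X.round(1).tolist(),"mean",X.mean(0))
print([np.linalg.norm(X[k]-X[k-1]).round(1) for k in range(4)],[np.degrees(np.arctan2(*(X[k]-X[k-1])[1::-1])).round(1) for k in range(4)])
o=get_obs();C=cam("wrist");w=read_camera("wrist");cv2.imwrite("ws.png",w);np.savez("ws.npz",p=C[1],R=C[2]);print(o["time"],o["tool_pos"],np.array(o["tcp_rot"]).round(3).tolist())
W=np.zeros((600,800,3),np.uint8);a=cv2.resize(w[0:250,120:400],None,fx=2.4,fy=2.4,interpolation=cv2.INTER_CUBIC);print(a.shape)
W[:600,:672]=a;b=im[25:185,232:360];W[:160,672:]=b;W[170:270,672:797]=w[0:400:4,0:500:4];cv2.imwrite("pics/p5.png",W)
```

```text
[[249.0, 34.0], [344.0, 34.0], [344.0, 171.0], [249.0, 171.0]] [[523.0, 138.9, 8.0], [613.5, 143.6, 8.0], [626.3, 13.1, 8.0], [527.0, 7.9, 8.0]] mean [572.44901562  75.88440143   8.        ]
[np.float64(131.1), np.float64(90.6), np.float64(131.2), np.float64(99.4)] [np.float64(91.7), np.float64(3.0), np.float64(-84.4), np.float64(-177.0)]
13.0 [ 0.52195258 -0.41360706  0.25079575] [[0.333, 0.943, 0.0], [0.943, -0.333, -0.0], [0.0, 0.0, -1.0]]
(600, 672, 3)
```

View pics/p5.png

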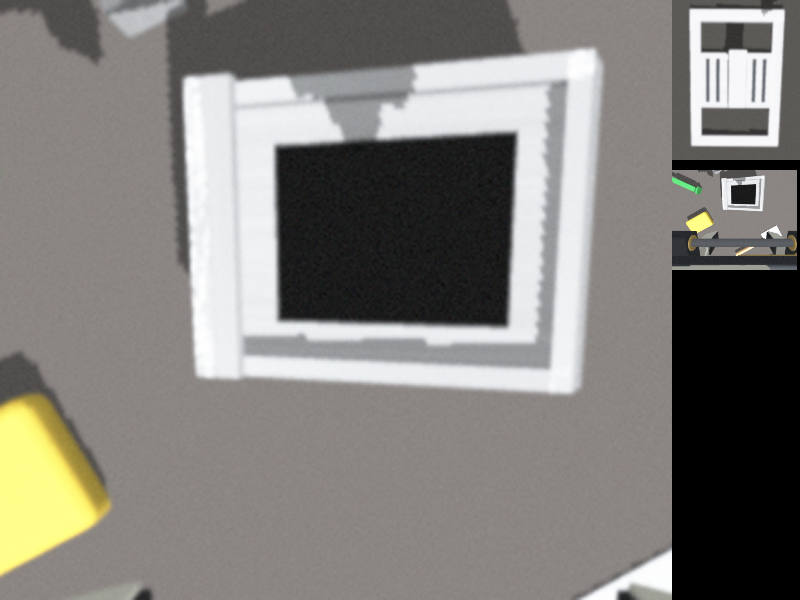

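The crop shows the seat well: lip free edge (234,75)–(242,378), upper-wall outer corners (600,52) and (578,392), opening (276,146)–(508,326). The aluminium grille stands upright and out, with its rib top at (737,78) in the inset.

```bash
cat > fit.py <<'E'
from h import *
from scipy.optimize import least_squares
C0=camera_info("wrist")
d=np.load("wg.npz");G=(C0,d["p"],d["R"])
def gm(p):
    c,s=np.cos(p[2]),np.sin(p[2]);R=np.array([[c,-s,0],[s,c,0],[0,0,1]])
    P=np.array([[65,45,8],[65,-45,8],[-65,-45,8],[-65,45,8],[0,0,44]])
    return P@R.T/1e3+[p[0],p[1],0]
q=np.array([(690,10),(784,12),(778,147),(692,146),(737.5,78.5)])+[-440,25]
r=least_squares(lambda p:(proj(G,gm(p))-q).ravel(),[.573,.078,1.6])
print("grille",r.x[:2]*1e3,np.degrees(r.x[2]),r.fun.reshape(-1,2).round(1).tolist())
d=np.load("ws.npz");S=(C0,d["p"],d["R"]);t=np.radians(22)
def Rs(y):
    c,s=np.cos(y),np.sin(y);return np.array([[c,-s,0],[s,c,0],[0,0,1]])@np.array([[np.cos(t),0,-np.sin(t)],[0,1,0],[np.sin(t),0,np.cos(t)]])
def sm(p):
    a,b=p[4]*1e3,p[5]*1e3
    P=np.array([[77,57,10],[77,-57,10],[69,49,10],[69,-49,10],[-57,57,22],[-57,-57,22],[-a,b,0],[a,b,0],[a,-b,0],[-a,-b,0]])
    return P@Rs(p[3]).T/1e3+p[:3]
u=np.array([(600,52),(578,392),(566,81),(551,368),(234,75),(242,378),(276,146),(517,132),(508,326),(279,321)])/2.4+[120,0]-.3
for zfix in(1,0):
    f=lambda p:np.r_[(proj(S,sm(p))-u).ravel(),(p[2]-.08)*(1e5 if zfix else 0)]
    r=least_squares(f,[.55,-.335,.08,-.34,.045,.035],loss="soft_l1")
    print("seat",r.x[:3]*1e3,np.degrees(r.x[3]),r.x[4:]*1e3,r.fun[:-1].reshape(-1,2).round(1).tolist())
E
python3 fit.py
```

```text
grille [571.89450361  75.09741238] 92.52477656260264 [[0.1, 0.1], [0.4, -1.1], [-0.3, -0.4], [-0.3, -0.1], [0.2, 1.5]]
seat [ 553.90985431 -331.69915665   79.99993282] -20.071379206468183 [49.49043012 34.52796696] [[-1.7, -0.7], [-2.1, 0.3], [1.7, -1.1], [0.7, 0.7], [-1.6, -0.2], [-0.9, 0.0], [0.6, 0.2], [0.5, 0.3], [0.5, 0.5], [0.7, 0.0]]
seat [ 554.04732274 -331.55661111   77.53083186] -20.073183850762213 [49.82131537 34.76693635] [[-2.4, -0.1], [-2.6, -0.2], [1.2, -0.6], [0.2, 0.3], [-1.0, 0.2], [-0.4, -0.4], [0.6, 0.1], [0.5, 0.3], [0.5, 0.5], [0.8, -0.0]]
```

step_arm --deltas '[{"x": 5.5, "y": 54.3, "z": -8, "ax": 0, "ay": 0, "az": 0.0427, "grip": 0}, {"x": 5.55, "y": 54.3, "z": -8, "ax": 0, "ay": 0, "az": 0.0427, "grip": 0}, {"x": 5.55, "y": 54.3, "z": -8, "ax": 0, "ay": 0, "az": 0.0427, "grip": 0}, {"x": 5.55, "y": 54.3, "z": -8, "ax": 0, "ay": 0, "az": 0.0427, "grip": 0}, {"x": 5.55, "y": 54.3, "z": -8, "ax": 0, "ay": 0, "az": 0.0427, "grip": 0}, {"x": 5.55, "y": 54.3, "z": -8, "ax": 0, "ay": 0, "az": 0.0427, "grip": 0}, {"x": 5.55, "y": 54.3, "z": -8, "ax": 0, "ay": 0, "az": 0.0427, "grip": 0}, {"x": 5.55, "y": 54.3, "z": -8, "ax": 0, "ay": 0, "az": 0.0427, "grip": 0}, {"x": 5.55, "y": 54.3, "z": -8, "ax": 0, "ay": 0, "az": 0.0427, "grip": 0}, {"x": 0, "y": 0, "z": -50, "ax": 0, "ay": 0, "az": 0, "grip": 0}, {"x": 0, "y": 0, "z": -50, "ax": 0, "ay": 0, "az": 0, "grip": 0}, {"x": 0, "y": 0, "z": -17, "ax": 0, "ay": 0, "az": 0, "grip": 0}, {"x": 0, "y": 0, "z": 0, "ax": 0, "ay": 0, "az": 0, "grip": 0}, {"x": 0, "y": 0, "z": 0, "ax": 0, "ay": 0, "az": 0, "grip": 0}]' --squeeze 50

```text
time: 14.8
tool_pos: [0.5726, 0.0747, 0.0627]
tcp_rot: [[-0.045, 0.999, 0.002], [0.999, 0.045, -0.0], [-0.0, 0.002, -1.0]]
force: [0.6, 0.0, 0.1]
width: 0.999
finger_force: 0.0
```

```bash
cat >> fit.py <<'E'
print("--check");o=get_obs();print(o["time"],np.array(o["tool_pos"]).round(4),np.array(o["tcp_rot"]).round(3).tolist())
for n in("scene","side"):
    C=cam(n);im=read_camera(n);p=proj(C,sm(r.x)[6:]);p0=proj(C,r.x[:3])[0]
    b=cv2.boundingRect(p.astype(np.float32).reshape(-1,1,2));x,y,w,h=b;k=6
    m=(im[y-k:y+h+k,x-k:x+w+k].max(2)<60).astype(np.uint8);N,l,s,c=cv2.connectedComponentsWithStats(m);i=1+np.argmax(s[1:,4])
    z=np.zeros(im.shape[:2],np.uint8);cv2.fillConvexPoly(z,p.round().astype(int),1);cc=np.argwhere(z).mean(0)[::-1]
    print(n,"model centroid",cc,s[i,4],z.sum(),"blob",c[i]+[x-k,y-k])
E
python3 fit.py | sed -n '/check/,$p'
```

```text
--check
14.8 [0.5726 0.0747 0.0627] [[-0.045, 0.999, 0.002], [0.999, 0.045, -0.0], [-0.0, 0.002, -1.0]]
scene model centroid [193.12466844 219.22546419] 275 377 blob [192.2        218.41454545]
side model centroid [345.87001477 251.96750369] 582 677 blob [345.32130584 251.73195876]
```

step_arm --deltas '[{"x": -0.5, "y": 0.4, "z": -30, "ax": 0, "ay": 0, "az": 0, "grip": 0}, {"x": 0, "y": 0, "z": -15, "ax": 0, "ay": 0, "az": 0, "grip": 60}, {"x": 0, "y": 0, "z": -5.7, "ax": 0, "ay": 0, "az": 0, "grip": 120}, {"x": 0, "y": 0, "z": 0, "ax": 0, "ay": 0, "az": 0, "grip": 255}, {"x": 0, "y": 0, "z": 0, "ax": 0, "ay": 0, "az": 0, "grip": 255}, {"x": 0, "y": 0, "z": 0, "ax": 0, "ay": 0, "az": 0, "grip": 255}, {"x": 0, "y": 0, "z": 0, "ax": 0, "ay": 0, "az": 0, "grip": 255}, {"x": 0, "y": 0, "z": 0, "ax": 0, "ay": 0, "az": 0, "grip": 255}, {"x": 0, "y": 0, "z": 0, "ax": 0, "ay": 0, "az": 0, "grip": 255}]' --squeeze 50

```text
time: 16.02
tool_pos: [0.5713, 0.0746, 0.0106]
tcp_rot: [[-0.044, 0.999, 0.0], [0.999, 0.044, -0.0], [-0.0, 0.0, -1.0]]
force: [-0.9, 0.0, 0.8]
width: 0.176
finger_force: 1.8
```

step_arm --deltas '[{"x": 0, "y": 0, "z": 0, "ax": 0, "ay": 0, "az": 0, "grip": 255}, {"x": 0, "y": 0, "z": 0, "ax": 0, "ay": 0, "az": 0, "grip": 255}, {"x": 0, "y": 0, "z": 10, "ax": 0, "ay": 0, "az": 0, "grip": 255}, {"x": 0, "y": 0, "z": 40, "ax": 0, "ay": 0, "az": 0, "grip": 255}, {"x": 0, "y": 0, "z": 50, "ax": 0, "ay": 0, "az": 0, "grip": 255}, {"x": 0, "y": 0, "z": 50, "ax": 0, "ay": 0, "az": 0, "grip": 255}, {"x": 0, "y": 0, "z": 50, "ax": 0, "ay": 0, "az": 0, "grip": 255}, {"x": 0, "y": 0, "z": 0, "ax": 0, "ay": 0, "az": 0, "grip": 255}]' --squeeze 50

```text
time: 17.02
tool_pos: [0.5735, 0.0747, 0.2156]
tcp_rot: [[-0.044, 0.999, 0.01], [0.999, 0.044, 0.0], [-0.0, 0.009, -1.0]]
force: [0.5, 0.0, -2.2]
width: 0.168
finger_force: 50.0
```

```bash
cat > plan.py <<'E'
from h import *
from scipy.spatial.transform import Rotation as Ro
O_=np.array([.5540,-.3316,.0795]);yaw=np.radians(-20.07);t=np.radians(22);H=.0106;DX=.0005
c,s=np.cos(yaw),np.sin(yaw)
Rs=np.array([[c,-s,0],[s,c,0],[0,0,1]])@np.array([[np.cos(t),0,-np.sin(t)],[0,1,0],[np.sin(t),0,np.cos(t)]])
def pose(ex,ez,phi,ey=0):
    f=np.radians(phi);xg=np.array([np.cos(f),0,np.sin(f)]);zg=np.array([-np.sin(f),0,np.cos(f)])
    p=np.array([ex,ey,ez])/1e3+.065*xg+H*zg+DX*xg
    return O_+Rs@p, Rs@np.c_[-xg,[0,-1,0],-zg]
def inseat():
    """measured grille underside centre, lower edge in seat mm, tilt & square angle"""
    o=get_obs();R=np.array(o["tcp_rot"]);p=np.array(o["tool_pos"])+R@[DX,0,H]
    q=Rs.T@(p-O_)*1e3;xg=Rs.T@-R[:,0];e=q-65*xg
    return o["time"],"O",q.round(1),"E",e.round(1),"tilt",np.degrees(np.arctan2(xg[2],xg[0])).round(2),"sq",np.degrees(xg[1]).round(2),"F",(Rs.T@np.array(o["force"])).round(1),o["width"]
def go(P,R):
    o=get_obs();w=Ro.from_matrix(R@np.array(o["tcp_rot"]).T).as_rotvec();return ((P-np.array(o["tool_pos"]))*1e3).round(1),w.round(4)
E
python3 - <<'E'
from plan import *
o=get_obs();print(o["tool_pos"],o["width"],np.array(o["tcp_rot"]).round(3).tolist())
for a in((-40,40,12),(-40,14,12),(-48,3,12),(-65.5,3,12),(-65.5,2,6),(-65.5,0,0)):
    P,R=pose(*a);print(a,(P*1e3).round(1),go(P,R))
E
```

```text
[0.57347422 0.07468168 0.21560652] 0.16817048048167932 [[-0.044, 0.999, 0.01], [0.999, 0.044, 0.0], [-0.0, 0.009, -1.0]]Traceback (most recent call last):
  File "<stdin>", line 4, in <module>
  File "plan.py", line 16, in go
    o=get_obs();w=Ro.from_matrix(R@np.array(o["tcp_rot"]).T).as_rotvec();return ((P-np.array(o["tool_pos"]))*1e3).round(1),w.round(4)
                  ~~~~~~~~~~~~~~^^^^^^^^^^^^^^^^^^^^^^^^^^^^
  File "scipy/spatial/transform/_rotation.pyx", line 1143, in scipy.spatial.transform._rotation.Rotation.from_matrix
ValueError: Non-positive determinant (left-handed or null coordinate frame) in rotation matrix 0: [[-0.30325863 -0.79315783 -0.52814283]
 [-0.95275762  0.24252347  0.18285316]
 [ 0.01694438 -0.55864391  0.82923451]].
```

```bash
sed -i 's/\[0,-1,0\]/[0,1,0]/' plan.py
python3 - <<'E'
from plan import *
for a in((-40,40,12),(-40,14,12),(-48,3,12),(-65.5,3,12),(-65.5,2,6),(-65.5,0,0)):
    P,R=pose(*a);print(a,(P*1e3).round(1),go(P,R))
E
```

```text
(-40, 40, 12) [ 550.5 -330.3  147. ] (array([ -22.9, -405. ,  -68.6]), array([-0.5119, -0.3631,  1.137 ]))
(-40, 14, 12) [ 559.7 -333.7  122.9] (array([ -13.8, -408.4,  -92.7]), array([-0.5119, -0.3631,  1.137 ]))
(-48, 3, 12) [ 556.6 -332.5  109.7] (array([ -16.9, -407.2, -105.9]), array([-0.5119, -0.3631,  1.137 ]))
(-65.5, 3, 12) [ 541.3 -327.   103.2] (array([ -32.1, -401.7, -112.4]), array([-0.5119, -0.3631,  1.137 ]))
(-65.5, 2, 6) [ 545.9 -328.6   96.9] (array([ -27.6, -403.3, -118.7]), array([-0.4228, -0.2976,  1.1492]))
(-65.5, 0, 0) [ 550.3 -330.2   89.3] (array([ -23.2, -404.9, -126.3]), array([-0.3336, -0.2321,  1.1591]))
```

step_arm --deltas '[{"x": -2.9, "y": -50.6, "z": 0, "ax": -0.064, "ay": -0.0454, "az": 0.1421, "grip": 255}, {"x": -2.9, "y": -50.6, "z": 0, "ax": -0.064, "ay": -0.0454, "az": 0.1421, "grip": 255}, {"x": -2.9, "y": -50.6, "z": 0, "ax": -0.064, "ay": -0.0454, "az": 0.1421, "grip": 255}, {"x": -2.9, "y": -50.6, "z": 0, "ax": -0.064, "ay": -0.0454, "az": 0.1421, "grip": 255}, {"x": -2.9, "y": -50.6, "z": 0, "ax": -0.064, "ay": -0.0454, "az": 0.1421, "grip": 255}, {"x": -2.9, "y": -50.6, "z": 0, "ax": -0.064, "ay": -0.0454, "az": 0.1421, "grip": 255}, {"x": -2.9, "y": -50.6, "z": 0, "ax": -0.064, "ay": -0.0454, "az": 0.1421, "grip": 255}, {"x": -2.9, "y": -50.6, "z": 0, "ax": -0.064, "ay": -0.0454, "az": 0.1421, "grip": 255}, {"x": 0, "y": 0, "z": -20, "ax": 0, "ay": 0, "az": 0, "grip": 255}, {"x": 0, "y": 0, "z": 0, "ax": 0, "ay": 0, "az": 0, "grip": 255}, {"x": 0, "y": 0, "z": 0, "ax": 0, "ay": 0, "az": 0, "grip": 255}]' --squeeze 50

```text
time: 18.4
tool_pos: [0.5526, -0.2845, 0.1888]
tcp_rot: [[-0.764, 0.449, 0.464], [0.405, 0.893, -0.197], [-0.503, 0.037, -0.864]]
force: [0.8, 0.1, -0.5]
width: 0.167
finger_force: 50.0
```

Run:
```python
from plan import *
print(inseat());print(np.array(get_obs()["q"]).round(1))
for a in((-40,40,12),(-40,14,12),(-48,3,12)):print(a,go(*pose(*a)))
```

```text
(18.4, 'O', array([25.8, 43.6, 97.3]), 'E', array([-38.1,  51.3,  87.9]), 'tilt', np.float64(8.4), 'sq', np.float64(-6.75), 'F', array([ 0.5,  0.3, -0.7]), 0.1671653106490503)
[ -38.6   15.9  103.8   14.8   31.8 -112. ]
(-40, 40, 12) (array([ -2.1, -45.9, -41.8]), array([-0.0603, -0.0464,  0.114 ]))
(-40, 14, 12) (array([  7. , -49.2, -65.9]), array([-0.0603, -0.0464,  0.114 ]))
(-48, 3, 12) (array([  3.9, -48.1, -79.1]), array([-0.0603, -0.0464,  0.114 ]))
```

step_arm --deltas '[{"x": -1, "y": -23, "z": -20, "ax": -0.03, "ay": -0.0232, "az": 0.057, "grip": 255}, {"x": -1.1, "y": -22.9, "z": -21.8, "ax": -0.0303, "ay": -0.0232, "az": 0.057, "grip": 255}, {"x": 0, "y": 0, "z": 0, "ax": 0, "ay": 0, "az": 0, "grip": 255}, {"x": 0, "y": 0, "z": 0, "ax": 0, "ay": 0, "az": 0, "grip": 255}]' --squeeze 50

```text
time: 18.9
tool_pos: [0.5514, -0.3286, 0.1495]
tcp_rot: [[-0.777, 0.347, 0.524], [0.289, 0.938, -0.192], [-0.558, 0.003, -0.83]]
force: [-0.1, -0.6, -1.1]
width: 0.169
finger_force: 50.0
```

Run:
```python
from plan import *
print(inseat());print(np.array(get_obs()["q"]).round(1))
for a in((-40,40,12),(-40,14,12),(-48,3,12)):print(a,go(*pose(*a)))
W=np.zeros((600,800,3),np.uint8)
# predicted frame corners overlay points
f=np.radians(12);xg=np.array([np.cos(f),0,np.sin(f)]);zg=np.array([-np.sin(f),0,np.cos(f)]);E0=np.array([-40,0,40.])
o=get_obs();R=np.array(o["tcp_rot"]);B=np.array(o["tool_pos"])+R@[DX,0,H]
X=np.array([B-R[:,0]*sx*.065+R[:,1]*sy*.045-R[:,2]*z for z in(.008,) for sx,sy in((1,1),(1,-1),(-1,-1),(-1,1))]+[B-R[:,0]*sx*.025-R[:,2]*.044 for sx in(-1,1)])
for n,y0,x0,y1,x1,dx,s in(("scene",175,150,265,240,0,4.4),("side",195,290,305,390,400,4)):
    im=read_camera(n);C=cam(n);a=cv2.resize(im[y0:y1,x0:x1],None,fx=s,fy=s,interpolation=cv2.INTER_CUBIC)
    for p in proj(C,X):cv2.circle(a,tuple(((p-[x0,y0]+.4)*s).astype(int)),2,(0,0,255),-1)
    W[:a.shape[0],dx:dx+a.shape[1]]=a
w=read_camera("wrist");a=cv2.resize(w,None,fx=.38,fy=.38);W[440:440+a.shape[0],0:a.shape[1]]=a
cv2.imwrite("pics/p6.png",W)
```

```text
(18.9, 'O', array([24.7,  1.9, 55.7]), 'E', array([-38.9,   2.2,  42.3]), 'tilt', np.float64(11.95), 'sq', np.float64(-0.29), 'F', array([-0.3, -0.6, -1.1]), 0.1686361999057577)
[ -44.8   20.5  106.8   33.5   25.  -141.5]
(-40, 40, 12) (array([-0.9, -1.7, -2.5]), array([-0.0027,  0.    ,  0.0043]))
(-40, 14, 12) (array([  8.3,  -5.1, -26.6]), array([-0.0027,  0.    ,  0.0043]))
(-48, 3, 12) (array([  5.2,  -3.9, -39.8]), array([-0.0027,  0.    ,  0.0043]))
```

View pics/p6.png

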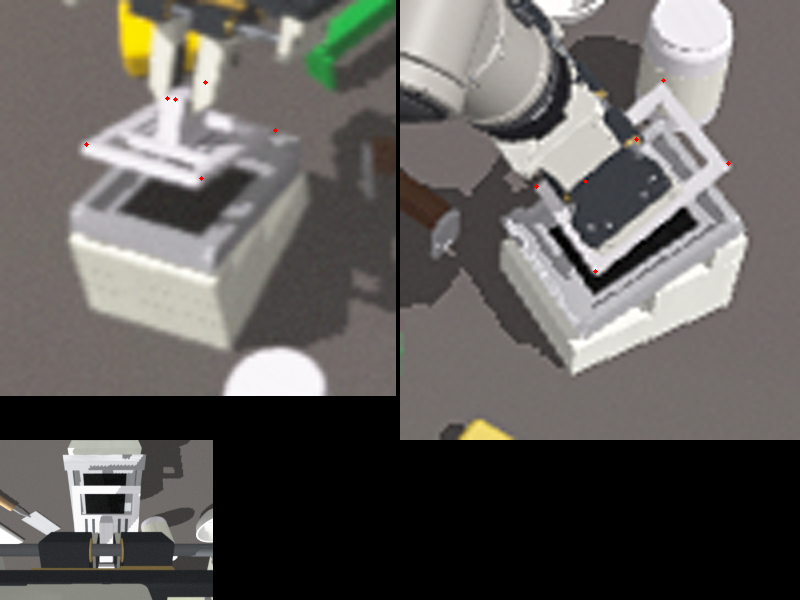

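The held grille lies where the model predicts (red dots match the corners within about 1 px in both views), and the lower edge faces the lip. I've now viewed ten pictures, so from here I go by pose and force.

step_arm --deltas '[{"x": 4, "y": -2.5, "z": -12, "ax": -0.0027, "ay": 0, "az": 0.0043, "grip": 255}, {"x": 4.3, "y": -2.6, "z": -13, "ax": 0, "ay": 0, "az": 0, "grip": 255}, {"x": 0, "y": 0, "z": 0, "ax": 0, "ay": 0, "az": 0, "grip": 255}, {"x": 0, "y": 0, "z": 0, "ax": 0, "ay": 0, "az": 0, "grip": 255}, {"x": 0, "y": 0, "z": 0, "ax": 0, "ay": 0, "az": 0, "grip": 255}]' --squeeze 50

```text
time: 19.68
tool_pos: [0.5593, -0.3342, 0.1244]
tcp_rot: [[-0.779, 0.342, 0.526], [0.283, 0.94, -0.192], [-0.56, -0.001, -0.829]]
force: [0.0, 0.6, -2.0]
width: 0.167
finger_force: 50.0
```

Run:
```python
from plan import *
print(inseat())
for a in((-48,3,12),(-65.5,3,12)):print(a,go(*pose(*a)))
```

```text
(19.675, 'O', array([24. , -0.6, 28.9]), 'E', array([-39.6,  -0.7,  15.4]), 'tilt', np.float64(12.03), 'sq', np.float64(0.08), 'F', array([-0.9,  0.6, -1.8]), 0.16704144944608287)
(-48, 3, 12) (array([ -2.8,   1.6, -14.7]), array([ 0.0012,  0.0001, -0.0009]))
(-65.5, 3, 12) (array([-18. ,   7.2, -21.2]), array([ 0.0012,  0.0001, -0.0009]))
```

step_arm --deltas '[{"x": -1.4, "y": 0.8, "z": -7.4, "ax": 0, "ay": 0, "az": 0, "grip": 255}, {"x": -1.4, "y": 0.8, "z": -7.3, "ax": 0, "ay": 0, "az": 0, "grip": 255}, {"x": 0, "y": 0, "z": 0, "ax": 0, "ay": 0, "az": 0, "grip": 255}, {"x": 0, "y": 0, "z": 0, "ax": 0, "ay": 0, "az": 0, "grip": 255}, {"x": 0, "y": 0, "z": 0, "ax": 0, "ay": 0, "az": 0, "grip": 255}]' --squeeze 50

```text
time: 20.3
tool_pos: [0.5565, -0.3328, 0.1094]
tcp_rot: [[-0.779, 0.343, 0.525], [0.283, 0.94, -0.192], [-0.559, -0.001, -0.829]]
force: [-0.4, 0.0, -1.1]
width: 0.168
finger_force: 50.0
```

Run:
```python
from plan import *
print(inseat())
for a in((-56,3,12),(-65.5,3,12)):print(a,go(*pose(*a)))
```

```text
(20.3, 'O', array([15.5, -0.2, 16.2]), 'E', array([-48.1,  -0.3,   2.7]), 'tilt', np.float64(12.01), 'sq', np.float64(0.07), 'F', array([-0.8, -0.1, -0.8]), 0.16784792631894266)
(-56, 3, 12) (array([-6.9,  2.8, -2.7]), array([ 0.001 , -0.0001, -0.0007]))
(-65.5, 3, 12) (array([-15.2,   5.8,  -6.2]), array([ 0.001 , -0.0001, -0.0007]))
```

step_arm --deltas '[{"x": -3.8, "y": 1.4, "z": -1.6, "ax": 0, "ay": 0, "az": 0, "grip": 255}, {"x": -3.8, "y": 1.4, "z": -1.6, "ax": 0, "ay": 0, "az": 0, "grip": 255}, {"x": -3.8, "y": 1.5, "z": -1.5, "ax": 0, "ay": 0, "az": 0, "grip": 255}, {"x": -3.8, "y": 1.5, "z": -1.5, "ax": 0, "ay": 0, "az": 0, "grip": 255}, {"x": 0, "y": 0, "z": 0, "ax": 0, "ay": 0, "az": 0, "grip": 255}, {"x": 0, "y": 0, "z": 0, "ax": 0, "ay": 0, "az": 0, "grip": 255}]' --squeeze 50

```text
time: 21.05
tool_pos: [0.5411, -0.3269, 0.1027]
tcp_rot: [[-0.779, 0.343, 0.525], [0.284, 0.939, -0.192], [-0.559, -0.001, -0.829]]
force: [0.8, 0.2, -0.9]
width: 0.171
finger_force: 50.0
```

Run:
```python
from plan import *
print(inseat())
prev=None
for a in((-65.5,2.5,9),(-65.5,2,6),(-65.5,1.5,3),(-65.5,1,0)):
    P,R=pose(*a);d=go(P,R);print(a,d[0],d[1])
```

```text
(21.05, 'O', array([-2.3,  0. , 16.1]), 'E', array([-65.9,  -0. ,   2.7]), 'tilt', np.float64(11.98), 'sq', np.float64(0.05), 'F', array([ 0.3,  0.5, -1.1]), 0.17059666103370516)
(-65.5, 2.5, 9) [ 2.5 -0.9 -2.6] [ 0.0185  0.0486 -0.0006]
(-65.5, 2, 6) [ 4.8 -1.8 -5.8] [ 0.0365  0.0977 -0.0006]
(-65.5, 1.5, 3) [ 6.8 -2.5 -9. ] [ 0.0544  0.1469 -0.0007]
(-65.5, 1, 0) [  8.8  -3.2 -12.4] [ 0.0724  0.1961 -0.0007]
```

step_arm --deltas '[{"x": 1.2, "y": -0.4, "z": -1.3, "ax": 0.009, "ay": 0.0243, "az": 0, "grip": 255}, {"x": 1.3, "y": -0.5, "z": -1.3, "ax": 0.0092, "ay": 0.0243, "az": -0.0006, "grip": 255}, {"x": 1.2, "y": -0.4, "z": -1.6, "ax": 0.009, "ay": 0.0245, "az": 0, "grip": 255}, {"x": 1.1, "y": -0.4, "z": -1.6, "ax": 0.009, "ay": 0.0245, "az": 0, "grip": 255}, {"x": 1.0, "y": -0.4, "z": -1.6, "ax": 0.009, "ay": 0.0246, "az": 0, "grip": 255}, {"x": 1.0, "y": -0.4, "z": -1.6, "ax": 0.009, "ay": 0.0246, "az": 0, "grip": 255}, {"x": 0, "y": 0, "z": 0, "ax": 0, "ay": 0, "az": 0, "grip": 255}, {"x": 0, "y": 0, "z": 0, "ax": 0, "ay": 0, "az": 0, "grip": 255}]' --squeeze 50

```text
time: 22.05
tool_pos: [0.5478, -0.3291, 0.0935]
tcp_rot: [[-0.851, 0.343, 0.397], [0.311, 0.939, -0.145], [-0.423, 0.0, -0.906]]
force: [0.2, 1.0, -1.7]
width: 0.167
finger_force: 50.0
```

Run:
```python
from plan import *
print(inseat())
for a in((-65.5,1,0),(-65.5,-1,0)):
    P,R=pose(*a);d=go(P,R);print(a,d[0],d[1])
```

```text
(22.05, 'O', array([-0.9,  0.3,  4.8]), 'E', array([-65.8,   0.3,   1.4]), 'tilt', np.float64(3.01), 'sq', np.float64(0.01), 'F', array([-0.8,  1.1, -1.5]), 0.16697633382719018)
(-65.5, 1, 0) [ 2.1 -1.1 -3.2] [ 0.0178  0.0494 -0.0003]
(-65.5, -1, 0) [ 2.8 -1.3 -5.1] [ 0.0178  0.0494 -0.0003]
```

Now flatten it, then press in half-millimetre steps to find the floor.

step_arm --deltas '[{"x": 1.0, "y": -0.5, "z": -1.6, "ax": 0.009, "ay": 0.0247, "az": 0, "grip": 255}, {"x": 1.1, "y": -0.6, "z": -1.6, "ax": 0.0088, "ay": 0.0247, "az": 0, "grip": 255}, {"x": 0.2, "y": -0.1, "z": -0.5, "ax": 0, "ay": 0, "az": 0, "grip": 255}, {"x": 0.2, "y": -0.1, "z": -0.5, "ax": 0, "ay": 0, "az": 0, "grip": 255}, {"x": 0, "y": 0, "z": 0, "ax": 0, "ay": 0, "az": 0, "grip": 255}, {"x": 0, "y": 0, "z": 0, "ax": 0, "ay": 0, "az": 0, "grip": 255}]' --squeeze 50

```text
time: 22.8
tool_pos: [0.5504, -0.3307, 0.0903]
tcp_rot: [[-0.87, 0.343, 0.353], [0.318, 0.939, -0.13], [-0.376, -0.001, -0.926]]
force: [-3.3, 1.8, 5.4]
width: 0.171
finger_force: 50.0
```

```bash
python3 -c "
from plan import *
print(inseat(),get_obs()['torque'])"
```

```text
(22.8, 'O', array([ 0.2, -0.4,  0.8]), 'E', array([-64.8,  -0.4,   0.7]), 'tilt', np.float64(0.11), 'sq', np.float64(0.02), 'F', array([-1.4,  0.5,  6.3]), 0.17066805211407768) [0.21191614 0.4660784  0.02733165]
```

step_arm --deltas '[{"x": 0.1, "y": 0, "z": -0.4, "ax": 0, "ay": 0, "az": 0, "grip": 255}, {"x": 0, "y": 0, "z": 0, "ax": 0, "ay": 0, "az": 0, "grip": 190}, {"x": 0, "y": 0, "z": 0, "ax": 0, "ay": 0, "az": 0, "grip": 140}, {"x": 0, "y": 0, "z": 0, "ax": 0, "ay": 0, "az": 0, "grip": 140}, {"x": 0, "y": 0, "z": 0, "ax": 0, "ay": 0, "az": 0, "grip": 140}, {"x": 0, "y": 0, "z": 0, "ax": 0, "ay": 0, "az": 0, "grip": 140}, {"x": -3.5, "y": 1.3, "z": 9.3, "ax": 0, "ay": 0, "az": 0, "grip": 140}, {"x": -7, "y": 2.6, "z": 18.5, "ax": 0, "ay": 0, "az": 0, "grip": 140}, {"x": -14, "y": 5.2, "z": 37, "ax": 0, "ay": 0, "az": 0, "grip": 140}, {"x": -14, "y": 5.2, "z": 37, "ax": 0, "ay": 0, "az": 0, "grip": 140}, {"x": -14, "y": 5.2, "z": 37, "ax": 0, "ay": 0, "az": 0, "grip": 140}, {"x": 0, "y": 0, "z": 0, "ax": 0, "ay": 0, "az": 0, "grip": 140}, {"x": 0, "y": 0, "z": 0, "ax": 0, "ay": 0, "az": 0, "grip": 140}]' --squeeze 50

```text
time: 24.42
tool_pos: [0.4976, -0.3109, 0.2283]
tcp_rot: [[-0.871, 0.343, 0.352], [0.318, 0.939, -0.129], [-0.375, -0.001, -0.927]]
force: [-0.2, 0.3, -0.1]
width: 0.452
finger_force: 0.0
```

```bash
cat > chk.py <<'E'
from plan import *
from scipy.optimize import least_squares
# fit the seated grille: template score of predicted frame edges via bright/dark windows, all cameras
yv=Rs
def vis(C,im,th):
    x,y,z,rx,ry,rz=th;A=Rs@Ro.from_rotvec([rx,ry,rz]).as_matrix();o=O_+np.array([0,0,.0005])+Rs@np.array([x,y,z])
    return o,A
for n in("wrist","scene","side"):
    C=cam(n);im=read_camera(n);cv2.imwrite(f"f_{n}.png",im);g=im.max(2)
    o=O_+[0,0,.0005]
    for s in(1,-1):
        P=np.array([[s*a,b,4] for a,b in((26,35),(55,35),(55,-35),(26,-35))])/1e3
        p=proj(C,o+P@Rs.T);z=np.zeros(g.shape,np.uint8);cv2.fillConvexPoly(z,p.round().astype(int),1)
        u0,v0=np.maximum(p.min(0).astype(int)-5,0);u1,v1=p.max(0).astype(int)+6
        m=np.zeros_like(z);m[v0:v1,u0:u1]=(g[v0:v1,u0:u1]<70);N,l,st,c=cv2.connectedComponentsWithStats(m)
        i=1+np.argmax(st[1:,4]) if N>1 else 0
        q=np.argwhere(z).mean(0)[::-1] if z.any() else None
        print(n,"window",s,"pred",q,z.sum(),"dark",c[i],st[i,4])
E
python3 chk.py
```

```text
wrist window 1 pred [279.5        230.89805825] 2060 dark [279.15228873 229.42077465] 1136
wrist window -1 pred [279.25165563 148.44701987] 2416 dark [279.89269142 150.12761021] 1724
scene window 1 pred [187.76515152 223.84848485] 132 dark [186.66666667 222.95238095] 21
scene window -1 pred [198.5 212. ] 124 dark [201. 213.] 3
side window 1 pred [356.02764977 243.53917051] 217 dark [355.24369748 244.59663866] 119
side window -1 pred [335.32394366 258.28169014] 213 dark [335.11382114 257.8699187 ] 123
```

Run:
```python
from plan import *
C=cam("wrist");g=cv2.imread("f_wrist.png").max(2).astype(np.float32);o=O_+[0,0,.0005]
def line(P):
    p=proj(C,o+np.array(P)/1e3@Rs.T).astype(np.float32);return cv2.remap(g,p[:,0].reshape(1,-1),p[:,1].reshape(1,-1),cv2.INTER_LINEAR)[0].round().astype(int).tolist()
for y in(-30,-22,22,30):print("y",y,"x-66..76/2mm",line([[x,y,8] for x in range(-66,78,2)]))
for x in(-40,40):print("x",x,"y-60..60/2mm",line([[x,y,8] for y in range(-60,62,2)]))
```

```text
y -30 x-66..76/2mm [196, 194, 193, 199, 224, 157, 118, 81, 23, 22, 20, 21, 20, 17, 12, 18, 22, 16, 64, 199, 242, 239, 216, 206, 210, 207, 210, 204, 208, 208, 207, 207, 206, 205, 205, 203, 200, 200, 199, 203, 203, 203, 217, 239, 236, 160, 39, 15, 16, 12, 16, 12, 15, 9, 13, 37, 91, 111, 119, 170, 235, 243, 243, 243, 224, 134, 103, 158, 191, 193, 187, 138]
y -22 x-66..76/2mm [195, 192, 193, 199, 230, 208, 190, 124, 36, 31, 22, 25, 24, 22, 23, 24, 15, 21, 62, 199, 243, 244, 242, 242, 243, 242, 242, 241, 241, 241, 242, 242, 242, 244, 244, 244, 242, 241, 242, 243, 242, 242, 243, 244, 238, 161, 41, 22, 21, 19, 22, 21, 23, 22, 21, 43, 91, 113, 118, 171, 235, 242, 243, 244, 225, 134, 104, 157, 189, 193, 186, 138]
y 22 x-66..76/2mm [189, 187, 188, 197, 227, 158, 118, 80, 24, 19, 15, 21, 19, 18, 19, 17, 19, 22, 52, 134, 165, 166, 160, 160, 163, 164, 163, 160, 160, 160, 162, 161, 160, 164, 165, 164, 180, 228, 240, 243, 243, 242, 241, 244, 238, 163, 45, 22, 21, 17, 20, 19, 20, 23, 17, 38, 93, 112, 120, 171, 237, 242, 244, 244, 224, 132, 99, 155, 184, 186, 181, 135]
y 30 x-66..76/2mm [189, 187, 18
[... 201 characters left out ...]
163, 40, 19, 18, 19, 19, 15, 23, 19, 20, 41, 94, 113, 120, 172, 237, 242, 243, 245, 225, 133, 102, 155, 185, 188, 181, 137]
x -40 y-60..60/2mm [94, 109, 182, 196, 196, 187, 117, 132, 235, 246, 243, 243, 238, 140, 29, 17, 22, 25, 27, 22, 26, 27, 26, 27, 25, 25, 21, 23, 23, 21, 18, 26, 22, 21, 19, 15, 21, 20, 21, 19, 20, 18, 16, 19, 16, 18, 23, 80, 191, 244, 244, 243, 234, 151, 121, 176, 196, 195, 193, 121, 54]
x 40 y-60..60/2mm [94, 107, 170, 186, 186, 181, 118, 132, 235, 247, 245, 245, 241, 143, 25, 9, 16, 20, 23, 22, 22, 23, 21, 19, 21, 18, 20, 18, 20, 22, 22, 16, 21, 17, 22, 21, 20, 23, 19, 25, 22, 23, 24, 19, 21, 19, 26, 133, 238, 245, 244, 242, 236, 148, 117, 167, 188, 186, 181, 128, 96]
```

```bash
python3 -c "
from workcell import *
print(sign_off())"
```

```text
the job is handed in; nothing more can be done
None
```

I hooked the grille out of the guard, set the rod down on the counter clear of it, fitted the grille flat under the lip, let go and handed the job in at about 24.5 s; the last wrist image put the grille about 2 mm off centre, and no verdict came back.

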